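# Put the ring clamp away in the sloping case and press its lid home

### The arm

A 6-joint arm with a two-finger parallel gripper is mounted at the origin on a cart in front of the work surface, level with it; the furniture and walls round the work are solid. World frame = base frame: x ahead of the robot, y to its left, z up, the work surface at z = 0. Lengths are in mm, angles in rad, forces in N, time in s.
With the tool pointing down it reaches from about 350 to 975 mm from the base axis. Payload 7.1 kg.
Tool frame: the origin (TCP) lies midway between the tips of the shut fingers; the grasp point (between the pads) lies ctrl.grip_point_offset behind it (ctrl.grip_point_offset is the distance from the TCP to the grasp point, in mm); z points along the fingers, y is the line along which they close (so a half turn about z gives the same grasp; the last joint's range is limited). The gripper opens to 88 mm and grips with 3 to 60 N. Pads are 20 mm wide; open, the fingers measure 115 mm over their backs; the gripper's body (75 mm by 178 mm) begins 61 mm behind the grasp point.
Start: joints at [1.19, 0.423, 1.63, -0, 1.089, -0.019], TCP at [221.192, 584.533, 222.675] pointing down, gripper open.
Joint ranges: [-3, 3], [-0.9, 2.11], [0.09, 2.58], [-1.31, 4.45], [0.11, 2.69], [-2.54, 2.54]. Speed limits (rad/s): [2.39, 2.39, 3.01, 3.14, 3.14, 3.14].

### API

Orientations are given as a rotation vector (axis times angle).
In Python, from workcell import ctrl, get_image, close_job, finder gives the robot as it stands.
- The arm moves only by the tool servo_tool, never from a script. Its argument "deltas" is a list of rows, each a list of 2 entries, a list of its own where there are three numbers: the shift along the tool's x, y, z in mm, then the turn, a rotation vector about the tool's x, y, z in rad. A call has 1 to 5 rows; each row is the pose to reach, as a shift and turn from the pose commanded when the call began, along the tool's axes at that moment; what a row does not reach only later rows make up. A row lasts 1/12 s, in which the tool goes at most 41.7 mm and 7.16 degrees, less where a joint would pass 70% of its speed; a pose out of reach is approached as far as the arm can. A call with a gripper value outside its range is refused whole. "grip" is the closure, from -1 (fully open) to 1 (shut), so that 0 is half open, set as the call begins (left out, the last holds). The fingers move at their own pace and stop on an object; the grip force is fixed at half the most. Time passes only in rows, so rows that repeat a pose let the fingers close. It gives the time, the measured TCP pose, the force, the opening and the grip force at its end, in the units of the state.
- ctrl.get_obs(): the state, without advancing time (a new reading comes with each control period).
- get_image(name): name is "scene" or "top" or "wrist"; returns a dict with "frame" (420x560x3 uint8, blue, green, red), "depth" (420x560 float32, mm along the optical axis (not along the pixel's ray), 0 where there is no reading), "K" (3x3 intrinsics, pixels), "pose" (4x4, takes a point from camera to world coordinates). Camera axes: x right, y down, z forward; pixel columns grow to the right and rows downward; lengths in mm; the calibration is good to about 2 mm. A picture is of the moment at which its call begins.
- close_job(): hands the job in; it is judged then, once.
Trained networks look in a picture, given as the dict that the camera call returned (one of the last four; its "shot" number tells which), for a name from the list of things; names that differ only in an ending like _2 or _b are one class to them, and where a whole thing is asked for, a point or a joint stands for the part that bears it (a point fixed in the world has none). Each returns a list of dicts, best first, with "score" (0 to 1); they miss things now and then, are a little off and sometimes report something else, mostly with a low value. They report only what shows in the picture. A call takes as long as a camera call.
- finder.search_frame(query, picture): "rect" ([centre column, centre row, width, height] as shares, 0 to 1, of the picture: columns of its width, rows of its height, round what is visible of it).
- finder.silhouettes(query, picture): "mask" (420x560 bool, what is visible of it) and "rect" ([centre column, centre row, width, height] as shares, 0 to 1, of the picture: columns of its width, rows of its height, round what is visible of it).
The state is a dict: "t": time; "qpos": joint angles; "qvel": joint speeds; "joint_torque": joint torques, N m; "ee_pos": TCP position; "orientation": TCP orientation; "ft_force": force on the tool from outside, world axes, zero at the start; "moment": the same for the moment, N m; "width": finger opening in mm; "grasp_force": force on a finger pad.
Only numpy, scipy, OpenCV 4.12 (cv2) and the standard library are available. Lean on these libraries where they do the work, as an engineer would, in place of code of your own. Each camera call takes 0.05 s, during which the arm holds its last target. There are 200 camera calls.

### The job

Put the wooden ring clamp away in the open metal case on the sloping stand, then set the loose lid on the case and press it down until it is fully home at both ends (it rests a few millimetres proud on the rubber seals at first). Leave the brush behind the stand where it lies, and leave the clamp lying flat inside the closed case.

Things in the scene. Friction and masses are not known exactly. Their poses are not given: they have to be found in the camera images.
- case: Open bare-metal box fixed on a sloping wooden stand (136 x 176 mm). Outside 106 (x) x 154 (y) x 38 mm (z); walls 5, floor 4 mm. Origin: centre of its underside. Tilted 30 degrees: x runs up the slope away from the robot, y across it (its length), z square out of the mouth, leaning to the robot. Rim at z = 38 mm. The clamp goes inside, the lid on the rim.
- lid: Loose bare-metal lid, 116 (x) x 164 mm (y), about 0.16 kg, fits either way round. Origin: centre of its skirt's lower edge. Skirt 14 mm deep, 3 thick, 2 mm clear of the case all round; plate z = 14 to 18 mm. Dark wooden bar handle in the middle, 16 wide (x), 82 long (y), z = 30 to 42 mm. Origin at case z = 24 mm when home, 30 mm when resting on the seals.
- lid_end_a (a point): Point on the underside of the lid's plate at its +y end (lid frame 0, +74.5, 14 mm), over the end wall of the case. Home: case z = 38 mm; proud: 44 mm.
- lid_end_b (a point): The same at the lid's -y end (lid frame 0, -74.5, 14 mm).
- ring_clamp: Wooden ring clamp (a beech hand tool: two jaws bound together, with a wedge at one end), loose on the bench, 131 mm along its x, 43 mm overall along its y, 27 mm high. Origin: centre of its bounding box's underside. Solid body from z = 2 to 25 mm; grasp across its y near the middle.
- brass_brush: Bystander: wooden brush with brass bristles, 170 x 27 x 24 mm, on the bench behind the stand. Origin: centre of underside.
- seal_left (a joint): Black rubber seal strip in the rim of the case's end wall at y = +74.5 mm, 94 mm long along x. Value: metres pressed down, 0 = 6 mm proud of the rim, 0.006 = flush. Stiff: goes down under about 7 N and stays down (about 14 N for both ends at once).
- seal_right (a joint): The same strip at the end wall at y = -74.5 mm.

How it is judged:
By the outcome, as a careful person would: the job done as asked, in the order asked, and still so for the second after the job is handed in, with the robot touching nothing.
It also fails if it takes over 58 s, if anything falls off the work surface, if the arm or the gripper's body presses on something with over 40 N, if the wrist force passes 120 N, or if a joint passes its speed limit or range.

## Working session

There is one attempt and no reset: what is moved stays moved. The work goes in short steps, Python scripts to look and compute and a tool call to move; the robot and the scene stay as the last step left them, time stands still between calls to the robot, and variables do not carry over. Pictures are saved under pics/ and viewed, at most 10 in all, crops included, and the job is handed in when it is done.

Besides the shell and the picture viewer there is one more tool, called after ">>>" as name([rows], argument=value, ...), one row to a line, values as JSON. servo_tool: Moves the arm, as the interface text tells. Its arguments: {"type":"object","properties":{"deltas":{"type":"array","items":{"type":"array"}},"grip":{"type":"number"}},"required":["deltas"]}

```bash
mkdir -p pics; cat > h.py <<'E'
import numpy as np, cv2
from scipy.spatial.transform import Rotation as R
from workcell import ctrl, get_image, close_job, finder
def cloud(p):
    d=p["depth"]; K=p["K"]; v,u=np.indices(d.shape)
    c=np.stack([(u-K[0,2])/K[0,0]*d,(v-K[1,2])/K[1,1]*d,d],-1)
    return c@p["pose"][:3,:3].T+p["pose"][:3,3]
E
python3 - <<'E'
from h import *
print(ctrl.grip_point_offset, ctrl.get_obs())
ims=[]
for n in ["scene","top"]:
    p=get_image(n); ims.append(p["frame"]); X=cloud(p)
    np.savez(f"{n}.npz",X=X,f=p["frame"])
    for q in ["case","lid","ring_clamp","brass_brush"]:
        for r in finder.silhouettes(q,p)[:2]:
            m=r["mask"]&(p["depth"]>0); P=X[m]
            if len(P)<10: continue
            rc=cv2.minAreaRect(P[:,:2].astype(np.float32))
            print(n,q,round(r["score"],2),np.round(np.array(r["rect"])*[560,420,560,420]),"med",np.median(P,0).round(),"lo",np.percentile(P,2,0).round(),"hi",np.percentile(P,98,0).round(),"box",np.round(rc[0]),np.round(rc[1]),round(rc[2]))
    cv2.imwrite(f"pics/{n}0.png",p["frame"])
E
```

```text
18.700000000000003 {'t': 0.0, 'qpos': array([ 1.18995316e+00,  4.23852578e-01,  1.63066164e+00, -1.60355781e-05,
        1.08863160e+00, -1.89828340e-02]), 'qvel': array([-0.00087471,  0.00136125, -0.00015075, -0.00175847, -0.00039431,
       -0.0004702 ]), 'joint_torque': array([-1.53758276e-03, -5.44607913e+01, -2.73667824e+01,  6.42323191e-02,
        2.28309928e-02, -9.59963381e-05]), 'ee_pos': array([221.02347003, 584.02239993, 221.90552468]), 'orientation': array([-5.65248067e-01, -3.09002312e+00,  2.39532803e-03]), 'ft_force': array([-0.06273153, -0.38428178,  0.19837766]), 'moment': array([ 0.04411817, -0.00176832, -0.04808443]), 'grasp_force': 0.0, 'width': 88.00878806187112}
scene case 0.71 [282. 228.  86.  76.] med [563.   1.  57.] lo [503. -79.  29.] hi [604.  73. 105.] box [560.   1.] [160. 118.] 87
scene lid 0.59 [175. 204.  83.  63.] med [501. 259.  18.] lo [432. 209.   5.] hi [591. 321.  42.] box [513. 267.] [119. 165.] 90
scene ring_clamp 0.81 [386. 312.  37.  55.] med [ 521. -274.   23.] lo [ 473. -287.    0.] hi [ 590. -260.   27.] box [ 536. -273.] [131.  32.] 1
scene brass_brush 0.56 [326. 209.  66.  29.] med [704. -26.   8.] lo [ 693. -114.   -2.] hi [721.  45.  14.] box [709. -33.] [ 29. 173.] 2
top case 0.86 [272. 230.  67.  50.] med [556.  -3.  52.] lo [502. -74.  27.] hi [603.  70. 104.] box [553.  -2.] [150. 108.] 89
top lid 0.55 [156. 254.  50.  73.] med [510. 263.  18.] lo [433. 210.  12.] hi [590. 323.  42.] box [514. 270.] [122. 169.] 90
top ring_clamp 0.88 [385. 241.  15.  57.] med [ 529. -272.   21.] lo [ 475. -286.    6.] hi [ 593. -259.   26.] box [ 535. -276.] [ 36. 130.] 86
top brass_brush 0.6 [275. 231.  72.  51.] med [557.  -2.  53.] lo [502. -75.  27.] hi [606.  72. 104.] box [555.  -4.] [157. 110.] 89
top brass_brush 0.57 [281. 175.  67.  11.] med [703. -24.   8.] lo [ 692. -114.   -2.] hi [716.  46.  20.] box [705. -35.] [ 23. 168.] 3
```

View pics/scene0.png

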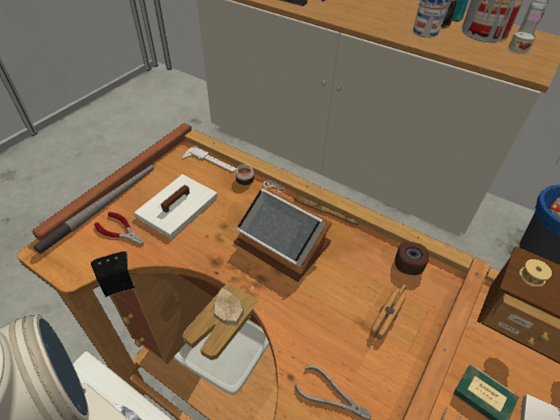

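View pics/top0.png

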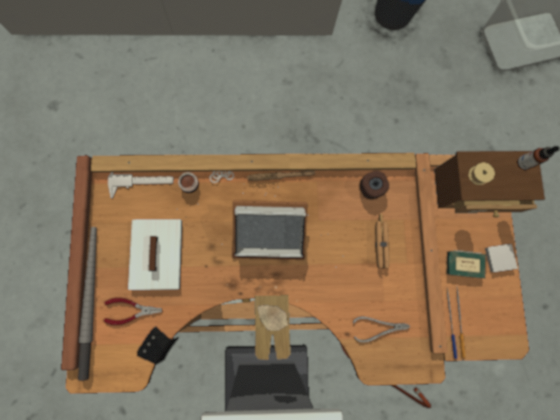

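The scene view shows the clamp at (386,312), the case at (282,228) and the lid at (175,204). The top view agrees: clamp (383,243), case (270,232), lid (156,254). Next, plan the approach to the clamp.

```bash
cat >> h.py <<'E'
def Rdown(yaw,tilt=0):
    # tool y heading yaw (deg), tool z down; tilt: then tip about world y so tool z leans ahead (+x)
    y=np.array([np.cos(np.radians(yaw)),np.sin(np.radians(yaw)),0]); z=np.array([0,0,-1.])
    M=R.from_matrix(np.stack([np.cross(y,z),y,z],1))
    return R.from_rotvec([0,-np.radians(tilt),0])*M
def plan(wps,start=None):
    """wps: (pos,Rot,k calls); prints the last row of each call, from the measured pose"""
    o=ctrl.get_obs()
    p,r=(o["ee_pos"],R.from_rotvec(o["orientation"])) if start is None else start
    for P,Q,k in wps:
        P=np.array(P,float); p0,r0=p,r; w=(Q*r0.inv()).as_rotvec()
        for i in range(1,k+1):
            s=i/k; pn=p0+(P-p0)*s; rn=R.from_rotvec(w*s)*r0
            print(i,"shift",r.inv().apply(pn-p).round(1).tolist(),"turn",(r.inv()*rn).as_rotvec().round(3).tolist())
            p,r=pn,rn
E
python3 - <<'E'
from h import *
plan([([533,-273,150],Rdown(90),5)])
E
```

```text
1 shift [-119.0, -138.3, 14.5] turn [-0.0, -0.0, -0.072]
2 shift [-108.7, -146.6, 14.5] turn [-0.0, -0.0, -0.072]
3 shift [-97.8, -154.0, 14.5] turn [-0.0, -0.0, -0.072]
4 shift [-86.4, -160.7, 14.5] turn [-0.0, -0.0, -0.072]
5 shift [-74.6, -166.5, 14.5] turn [-0.0, -0.0, -0.072]
```

>>> servo_tool([
  [[-24,-28,3],[0,0,-0.014]],
  [[-48,-55,6],[0,0,-0.028]],
  [[-71,-83,9],[0,0,-0.043]],
  [[-95,-111,12],[0,0,-0.057]],
  [[-119,-138,15],[0,0,-0.072]],
], grip=-1)

```text
t: 0.92
ee_pos: [283.8, 411.7, 207.6]
orientation: [0.451, 3.109, 0.0]
ft_force: [0.9, 0.3, 0.2]
width: 88.1
grasp_force: 0.0
```

>>> servo_tool([
  [[-22,-29,3],[0,0,-0.014]],
  [[-44,-59,6],[0,0,-0.028]],
  [[-65,-88,9],[0,0,-0.043]],
  [[-87,-117,12],[0,0,-0.057]],
  [[-109,-147,15],[0,0,-0.072]],
])

```text
t: 1.33
ee_pos: [346.5, 239.9, 192.9]
orientation: [0.339, 3.122, 0.001]
ft_force: [0.3, -0.0, -0.0]
width: 87.4
grasp_force: 0.0
```

>>> servo_tool([
  [[-20,-31,3],[0,0,-0.014]],
  [[-39,-62,6],[0,0,-0.028]],
  [[-59,-92,9],[0,0,-0.043]],
  [[-78,-123,12],[0,0,-0.057]],
  [[-98,-154,15],[0,0,-0.072]],
])

```text
t: 1.75
ee_pos: [408.9, 68.1, 177.9]
orientation: [0.227, 3.132, 0.0]
ft_force: [0.9, 0.8, -0.1]
width: 87.7
grasp_force: 0.0
```

>>> servo_tool([
  [[-17,-32,3],[0,0,-0.014]],
  [[-35,-64,6],[0,0,-0.028]],
  [[-52,-96,9],[0,0,-0.043]],
  [[-69,-129,12],[0,0,-0.057]],
  [[-86,-161,15],[0,0,-0.072]],
])

```text
t: 2.17
ee_pos: [470.6, -104.1, 162.8]
orientation: [0.115, 3.139, -0.0]
ft_force: [0.5, 0.1, 0.3]
width: 88.3
grasp_force: 0.0
```

>>> servo_tool([
  [[-19,-42,4],[0,0,-0.014]],
  [[-37,-83,7],[0,0,-0.028]],
  [[-56,-125,11],[0,0,-0.043]],
  [[-75,-166,14],[0,0,-0.072]],
  [[-75,-166,14],[0,0,-0.072]],
])

```text
t: 2.58
ee_pos: [534.5, -278.0, 148.7]
orientation: [0.004, 3.139, -0.003]
ft_force: [-0.2, 0.7, -0.1]
width: 88.1
grasp_force: 0.0
```

```bash
python3 - <<'E'
from h import *
o=ctrl.get_obs(); print(o["t"],o["ee_pos"].round(1),o["orientation"].round(3),o["qpos"].round(2),o["ft_force"].round(1))
p=get_image("wrist"); X=cloud(p); print(p["pose"].round(2))
cv2.imwrite("pics/w1.png",p["frame"])
for r in finder.silhouettes("ring_clamp",p)[:2]:
    P=X[r["mask"]&(p["depth"]>0)]; P=P[P[:,2]>10]
    rc=cv2.minAreaRect(P[:,:2].astype(np.float32)); print(r["score"],np.round(np.array(r["rect"])*[560,420,560,420]),rc,np.percentile(P,[1,99],0).round(1))
E
```

```text
2.5833 [ 534.5 -278.   148.7] [ 4.000e-03  3.139e+00 -3.000e-03] [-0.5   0.48  1.73 -0.    0.92 -2.07] [-0.2  0.7 -0.1]
[[ 0.0000e+00  9.5000e-01  3.0000e-01  4.5050e+02]
 [ 1.0000e+00 -0.0000e+00 -0.0000e+00 -2.7734e+02]
 [-0.0000e+00  3.0000e-01 -9.5000e-01  3.0982e+02]
 [ 0.0000e+00  0.0000e+00  0.0000e+00  1.0000e+00]]
0.88 [283. 193.  35. 127.] ((535.1840209960938, -272.96990966796875), (32.32938003540039, 128.6847686767578), 89.84532928466797) [[ 472.1 -287.3   15.1]
 [ 592.  -258.9   25.4]]
```

View pics/w1.png

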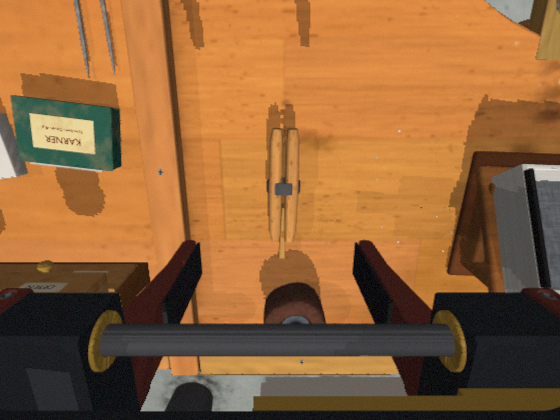

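The wrist view shows the clamp at (283,190), lying along x and centred at about (534,-273), with its bolt nuts near (284,188). I'll grip on the jaws beside the nuts, at x≈552.

>>> servo_tool([
  [[-6,2,30],[0,0,0]],
  [[-12,4,60],[0,0,0]],
  [[-17,5,90],[0,0,0]],
  [[-17,5,118],[0,0,0]],
  [[-17,5,134],[0,0,0]],
])

```text
t: 3.1
ee_pos: [548.0, -265.7, 11.9]
orientation: [-0.001, -3.138, -0.003]
ft_force: [-0.1, 0.9, 0.3]
width: 87.5
grasp_force: 0.0
```

>>> servo_tool([
  [[0,0,6],[0,0,0]],
  [[0,0,10],[0,0,0]],
  [[0,0,10],[0,0,0]],
])

```text
t: 3.35
ee_pos: [549.6, -267.4, 4.8]
orientation: [-0.002, -3.141, -0.0]
ft_force: [-0.5, 0.3, -0.2]
width: 87.8
grasp_force: 0.0
```

>>> servo_tool([
  [[0,0,0],[0,0,0]],
  [[0,0,0],[0,0,0]],
  [[0,0,0],[0,0,0]],
  [[0,0,0],[0,0,0]],
  [[0,0,0],[0,0,0]],
], grip=1)

```text
t: 3.77
ee_pos: [550.1, -268.3, 5.4]
orientation: [0.003, 3.141, -0.001]
ft_force: [-0.1, -0.7, 0.5]
width: 58.1
grasp_force: 0.0
```

>>> servo_tool([
  [[0,0,0],[0,0,0]],
  [[0,0,0],[0,0,0]],
  [[0,0,0],[0,0,0]],
])

```text
t: 4.02
ee_pos: [549.8, -268.2, 4.7]
orientation: [0.003, 3.141, -0.0]
ft_force: [0.6, -1.2, 0.4]
width: 37.8
grasp_force: 0.1
```

>>> servo_tool([
  [[0,0,0],[0,0,0]],
  [[0,0,0],[0,0,0]],
  [[0,0,0],[0,0,0]],
  [[0,0,0],[0,0,0]],
])

```text
t: 4.35
ee_pos: [549.9, -268.2, 4.7]
orientation: [0.003, 3.141, -0.0]
ft_force: [0.8, -0.2, 0.8]
width: 28.4
grasp_force: 29.8
```

>>> servo_tool([
  [[0,0,-10],[0,0,0]],
  [[0,0,-35],[0,0,0]],
  [[0,0,-70],[0,0,0]],
  [[0,0,-105],[0,0,0]],
  [[0,0,-140],[0,0,0]],
])

```text
t: 4.77
ee_pos: [549.1, -267.7, 146.3]
orientation: [-0.003, -3.14, -0.001]
ft_force: [1.2, -1.0, -1.1]
width: 28.6
grasp_force: 29.8
```

```bash
python3 - <<'E'
from h import *
o=ctrl.get_obs(); print(o["t"],o["ee_pos"].round(1),o["width"],o["grasp_force"])
p=get_image("wrist"); X=cloud(p)
cv2.imwrite("pics/w2.png",p["frame"])
for r in finder.silhouettes("ring_clamp",p)[:1]:
    P=X[r["mask"]&(p["depth"]>0)]
    print(r["score"],np.percentile(P,[1,50,99],0).round(1))
# above-case view pose: tilted, TCP 110 above rim along case z
print("case top view")
for f in ["scene","top"]:
    X=np.load(f+".npz")["X"]; 
    n=np.array([-.5,0,.866]); c=np.array([555,-2,55])
    Q=(X-c); s=np.stack([Q@[.866,0,.5],Q[...,1],Q@n],-1)
    m=(abs(s[...,0])<75)&(abs(s[...,1])<95)&(X[...,2]>15)
    h,e=np.histogram(s[m][:,2],np.arange(-40,60,3)); print(f,list(zip(e[h>30].astype(int),h[h>30])))
plan([([500,-150,200],Rdown(45,15),2),([480,-5,210],Rdown(0,30),2)])
E
```

```text
4.7667 [ 549.1 -267.7  146.3] 28.553252787375534 29.782579676248133
0.76 [[ 470.8 -282.2  141.2]
 [ 519.1 -268.   164.3]
 [ 578.8 -254.2  166.9]]
case top viewTraceback (most recent call last):
  File "<stdin>", line 15, in <module>
IndexError: boolean index did not match indexed array along axis 0; size of axis is 34 but size of corresponding boolean axis is 33
```

View pics/w2.png

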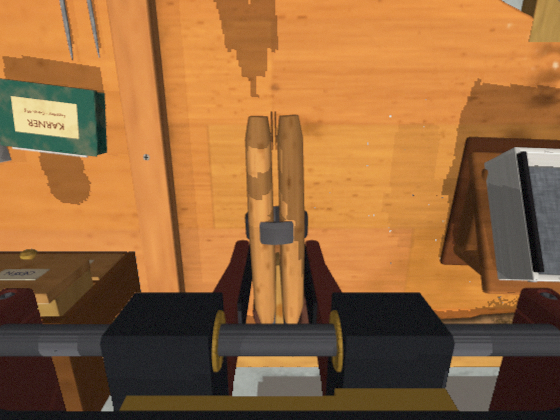

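The clamp is held straight between the fingers, at (276,220). Next, plan the move to the case and take a rough fit of the case plane.

```bash
python3 - <<'E'
from h import *
for f in ["scene","top"]:
    X=np.load(f+".npz")["X"]; 
    n=np.array([-.5,0,.866]); c=np.array([555,-2,55])
    Q=(X-c); s=np.stack([Q@[.866,0,.5],Q[...,1],Q@n],-1)
    m=(abs(s[...,0])<75)&(abs(s[...,1])<95)&(X[...,2]>15)
    h,e=np.histogram(s[m][:,2],np.arange(-40,60,3)); print(f,[(int(a),int(b)) for a,b in zip(e,h) if b>20])
    for lo,hi in [(17,40)]:
        P=s[m&(s[...,2]>lo)&(s[...,2]<hi)]; print(lo,hi,np.percentile(P,[2,50,98],0).round(1))
plan([([500,-150,200],Rdown(45,15),2),([470,-16,210],Rdown(0,30),2)])
E
```

```text
scene [(-19, 48), (-16, 313), (-13, 516), (-10, 1399), (-7, 1020), (-4, 97), (-1, 64), (2, 54), (5, 71), (8, 59), (11, 59), (14, 78), (17, 59), (20, 134), (23, 251), (26, 152), (29, 101), (32, 42)]
17 40 [[-48.2 -76.9  17.9]
 [  6.9  -6.6  24.9]
 [ 58.6  77.   33.6]]
top [(-19, 69), (-16, 329), (-13, 326), (-10, 1073), (-7, 999), (-4, 141), (-1, 81), (2, 86), (5, 66), (8, 74), (11, 76), (14, 64), (17, 73), (20, 97), (23, 236), (26, 120), (29, 62), (32, 38)]
17 40 [[-49.6 -75.   17.3]
 [  7.9  -6.5  24.8]
 [ 58.1  76.   33.6]]
1 shift [26.4, 59.7, -24.9] turn [-0.052, -0.119, 0.39]
2 shift [44.4, 47.0, -26.4] turn [-0.052, -0.119, 0.39]
1 shift [56.7, 38.0, -8.7] turn [-0.124, -0.051, 0.39]
2 shift [66.7, 14.7, -8.6] turn [-0.124, -0.051, 0.39]
```

>>> servo_tool([
  [[5,12,-5],[-0.01,-0.024,0.078]],
  [[11,24,-10],[-0.021,-0.048,0.156]],
  [[16,36,-15],[-0.031,-0.071,0.234]],
  [[21,48,-20],[-0.042,-0.095,0.312]],
  [[26,60,-25],[-0.052,-0.119,0.39]],
])

```text
t: 5.28
ee_pos: [522.8, -207.2, 169.2]
orientation: [0.595, 2.964, 0.08]
ft_force: [0.4, 0.3, -1.1]
width: 28.5
grasp_force: 29.8
```

>>> servo_tool([
  [[9,9,-5],[-0.01,-0.024,0.078]],
  [[18,19,-11],[-0.021,-0.048,0.156]],
  [[27,28,-16],[-0.031,-0.071,0.234]],
  [[36,38,-21],[-0.042,-0.095,0.312]],
  [[44,47,-26],[-0.052,-0.119,0.39]],
])

```text
t: 5.7
ee_pos: [496.6, -147.6, 193.7]
orientation: [1.119, 2.683, 0.149]
ft_force: [0.3, -0.8, -0.9]
width: 28.7
grasp_force: 29.8
```

>>> servo_tool([
  [[11,8,-2],[-0.025,-0.01,0.078]],
  [[23,15,-3],[-0.05,-0.02,0.156]],
  [[34,23,-5],[-0.074,-0.031,0.234]],
  [[45,30,-7],[-0.099,-0.041,0.312]],
  [[57,38,-9],[-0.124,-0.051,0.39]],
])

```text
t: 6.12
ee_pos: [481.7, -80.7, 199.4]
orientation: [1.567, 2.345, 0.342]
ft_force: [-0.1, 0.2, -0.8]
width: 28.3
grasp_force: 29.8
```

>>> servo_tool([
  [[15,4,-2],[-0.03,-0.012,0.095]],
  [[30,8,-4],[-0.06,-0.025,0.19]],
  [[45,11,-6],[-0.09,-0.037,0.285]],
  [[67,15,-9],[-0.124,-0.051,0.39]],
  [[67,15,-9],[-0.124,-0.051,0.39]],
])

```text
t: 6.53
ee_pos: [465.4, -12.6, 204.7]
orientation: [1.94, 1.933, 0.514]
ft_force: [0.1, 0.2, -1.2]
width: 28.6
grasp_force: 29.8
```

```bash
cat >> h.py <<'E'
def rimview(p):
    """rim in a nominal case frame (0 yaw, 30 deg tilt)"""
    X=cloud(p); c=np.array([555,-2,55]); Q=X-c
    return np.stack([Q@[.866,0,.5],Q[...,1],Q@[-.5,0,.866]],-1)
E
python3 - <<'E'
from h import *
o=ctrl.get_obs(); print(o["t"],o["ee_pos"].round(1),o["orientation"].round(3),Rdown(0,30).as_rotvec().round(3),o["qpos"].round(2),o["width"])
p=get_image("wrist"); s=rimview(p); np.savez("w3.npz",s=s,f=p["frame"])
cv2.imwrite("pics/w3.png",p["frame"])
P=s[(p["depth"]>0)&(abs(s[...,2]-25)<4)&(abs(s[...,0])<75)&(abs(s[...,1])<95)]
print(len(P),np.percentile(P,[.5,2,50,98,99.5],0).round(1))
E
```

```text
6.5333 [465.4 -12.6 204.7] [1.94  1.933 0.514] [1.927 1.927 0.516] [-0.08  0.05  2.31  0.17  0.27 -0.24] 28.589434368296796
1884 [[-51.1 -72.9  21.2]
 [-50.1 -70.9  21.5]
 [ 18.3  23.4  24.5]
 [ 57.2  79.7  28.8]
 [ 57.9  80.8  29. ]]
```

View pics/w3.png

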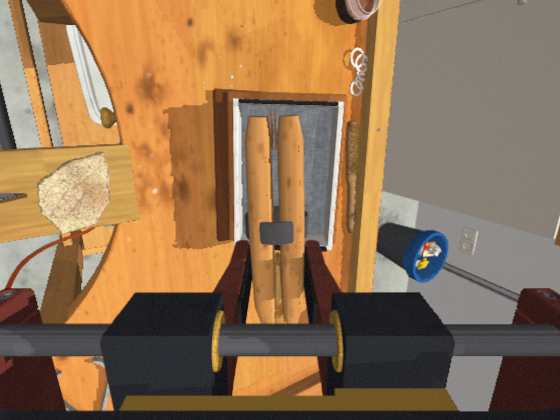

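```bash
python3 - <<'E'
from h import *
d=np.load("w3.npz"); s=d["s"]
def edge(P,sel,out,bins,q):
    a=[];b=[]
    for lo in bins:
        k=P[sel(P)&(P[:,1-out]>=lo)&(P[:,1-out]<lo+8)]
        if len(k)>4: a.append(lo+4); b.append(np.percentile(k[:,out],q))
    f=np.polyfit(a,b,1); return f.round(4),np.array(b).round(1)
P=s[(abs(s[...,2]-25)<4)&(abs(s[...,0])<75)&(abs(s[...,1])<95)]
print("upper outer",edge(P,lambda P:P[:,0]>40,0,range(-60,70,8),97),"inner",edge(P,lambda P:P[:,0]>46,0,range(-60,70,8),3))
print("lower outer",edge(P,lambda P:P[:,0]<-35,0,range(-60,70,8),3))
Q=s[(abs(s[...,2]-31)<3)&(abs(s[...,0])<60)&(abs(s[...,1])<95)]
for nm,A in [("sealL",Q[Q[:,1]>60]),("sealR",Q[Q[:,1]<-60])]:
    print(nm,len(A), np.percentile(A,[2,50,98],0).round(1) if len(A) else "")
# place: origin guess in nominal frame
c=np.array([555,-2,55.]); ex=np.array([.866,0,.5]); ez=np.array([-.5,0,.866]); ey=np.array([0,1,0])
o=c+3.9*ex+1.5*ey+(24.7-38)*ez; print("case origin",o)
def pt(x,y,z): return o+x*ex+y*ey+z*ez
T=Rdown(0,30)
plan([(pt(0,-14.5,85),T,1),(pt(0,-14.5,20),T,1),(pt(0,-14.5,10),T,1)])
E
```

```text
upper outer (array([3.56000e-02, 5.57901e+01]), array([54. , 53.7, 54.5, 54.8, 54.8, 55.4, 55.2, 55.7, 56.2, 56.2, 56.8,
       57.3, 57.4, 57.2, 57.8, 58.3, 58.1])) inner (array([2.1400e-02, 5.0918e+01]), array([49.3, 49.6, 49.7, 49.9, 50.2, 50.5, 50.9, 51. , 51.4, 51.8, 51.9,
       52.3, 52.6, 52.7, 53. , 53.5, 48.1]))
lower outer (array([ 3.31000e-02, -4.93274e+01]), array([-51.1, -50.9, -50.4, -50.1, -49.8, -49.5, -50. , -49.8, -49.7,
       -49. , -48.7, -48.5, -48. , -47.7, -47.3, -46.9, -46.6]))
sealL 407 [[-38.7  74.   28.1]
 [  8.   77.   29.1]
 [ 50.1  79.7  30.4]]
sealR 58 [[ -8.1 -74.9  28.3]
 [ 19.1 -71.4  31.7]
 [ 47.4 -69.4  32.9]]
case origin [ 5.650274e+02 -5.000000e-01  4.543220e+01]
1 shift [-3.3, 8.2, 102.7] turn [-0.011, -0.006, -0.005]
1 shift [-0.0, 0.0, 65.0] turn [0.0, 0.0, 0.0]
1 shift [-0.0, 0.0, 10.0] turn [0.0, 0.0, 0.0]
```

```bash
cat >> h.py <<'E'
ex=np.array([.866025,0,.5]); ey=np.array([0,1.,0]); ez=np.array([-.5,0,.866025])
def caseframe(dx=3.25,dy=2.3,dz=24.7,yaw=-.034):
    o=np.array([555,-2,55.])+dx*ex+dy*ey+(dz-38)*ez
    return o,R.from_matrix(np.stack([ex,ey,ez],1))*R.from_rotvec([0,0,yaw])
TC=R.from_matrix(np.array([[0,1,0],[1,0,0],[0,0,-1.]]))  # tool axes in the case frame
E
python3 - <<'E'
from h import *
o,C=caseframe(); T=C*TC; print(o)
pt=lambda x,y,z:o+C.apply([x,y,z])
plan([(pt(-5,-14.5,85),T,1),(pt(-5,-14.5,20),T,1),(pt(-5,-14.5,11),T,1)])
E
```

```text
[5.64464581e+02 3.00000000e-01 4.51068675e+01]
1 shift [-2.4, 2.0, 102.8] turn [-0.011, -0.006, 0.029]
1 shift [-0.0, 0.0, 65.0] turn [0.0, -0.0, 0.0]
1 shift [-0.0, -0.0, 9.0] turn [-0.0, 0.0, 0.0]
```

>>> servo_tool([
  [[-1,1,21],[-0.011,-0.006,0.029]],
  [[-1,1,46],[-0.011,-0.006,0.029]],
  [[-2,2,76],[-0.011,-0.006,0.029]],
  [[-2,2,103],[-0.011,-0.006,0.029]],
  [[-2,2,103],[-0.011,-0.006,0.029]],
])

```text
t: 7.0
ee_pos: [525.7, -21.4, 129.4]
orientation: [1.975, 1.923, 0.519]
ft_force: [0.1, -0.1, -0.8]
width: 28.6
grasp_force: 29.8
```

```bash
python3 - <<'E'
from h import *
ob=ctrl.get_obs(); print(ob["qpos"].round(2))
o,C=caseframe(); T=C*TC
pt=lambda x,y,z:o+C.apply([x,y,z])
print(C.inv().apply(ob["ee_pos"]-o))
plan([(pt(-5,-14.5,20),T,1),(pt(-5,-14.5,11),T,1)])
E
```

```text
[-0.1   0.31  2.24  0.61  0.11 -0.67]
[  9.30140809 -21.43321176  92.34426474]
1 shift [6.0, -12.6, 72.7] turn [-0.024, -0.014, 0.004]
1 shift [-0.0, -0.0, 9.0] turn [-0.0, -0.0, -0.0]
```

The wrist is at its q5 limit: this tilt needs the flipped wrist (q4≈π). I'll fit a kinematic model and plan the flip in joint space.

```bash
python3 - <<'E'
from h import *
from scipy.optimize import least_squares
o=ctrl.get_obs()
D=[([1.18995,.42385,1.63066,0,1.08863,-.01898],[221.02,584.02,221.91],[-.56525,-3.09002,.0024]),
([-.5,.48,1.73,0,.92,-2.07],[534.5,-278,148.7],[.004,3.139,-.003]),
([-.08,.05,2.31,.17,.27,-.24],[465.4,-12.6,204.7],[1.94,1.933,.514]),
(o["qpos"],o["ee_pos"],o["orientation"])]
def Rw(q): return R.from_euler("ZYZYZ",[q[0],q[1]+q[2],q[3],q[4],q[5]])
for q,p,w in D:
    print("const",(Rw(q).inv()*R.from_rotvec(w)).as_rotvec().round(3))
def fk(q,a):
    r0,z0,L2,L3,e,d=a
    v=R.from_euler("Y",q[1]).apply([0,0,L2])+R.from_euler("Y",q[1]+q[2]).apply([e,0,L3])+[r0,0,z0]
    return R.from_euler("Z",q[0]).apply(v)+Rw(q).apply([0,0,d])
f=lambda a:np.concatenate([fk(q,a)-p for q,p,w in D]+[.02*(a-[0,400,400,400,0,250])])
s=least_squares(f,[0,400,400,400,0,250]); print(s.x.round(1)); print(f(s.x).round(1))
E
```

```text
Traceback (most recent call last):
  File "scipy/spatial/transform/_rotation.pyx", line 1413, in scipy.spatial.transform._rotation.Rotation.from_euler
ValueError: Expected axis specification to be a non-empty string of upto 3 characters, got ZYZYZ
```

```bash
cat > kin.py <<'E'
from h import *
from scipy.optimize import least_squares
def Rw(q): return R.from_euler("ZYZ",[q[0],q[1]+q[2],q[3]])*R.from_euler("YZ",[q[4],q[5]])
D=[([1.18995,.42385,1.63066,0,1.08863,-.01898],[221.02,584.02,221.91],[-.56525,-3.09002,.0024]),
([-.5,.48,1.73,0,.92,-2.07],[534.5,-278,148.7],[.004,3.139,-.003]),
([-.08,.05,2.31,.17,.27,-.24],[465.4,-12.6,204.7],[1.94,1.933,.514]),
([-.1,.31,2.24,.61,.11,-.67],[525.7,-21.4,129.4],[1.975,1.923,.519])]
def fk(q,a):
    r0,z0,L2,L3,e,d=a
    v=R.from_euler("Y",q[1]).apply([0,0,L2])+R.from_euler("Y",q[1]+q[2]).apply([e,0,L3])+[r0,0,z0]
    return R.from_euler("Z",q[0]).apply(v)+Rw(q).apply([0,0,d])
E
python3 - <<'E'
from kin import *
for q,p,w in D: print("const",(Rw(q).inv()*R.from_rotvec(w)).as_rotvec().round(3))
f=lambda a:np.concatenate([fk(q,a)-p for q,p,w in D]+[.02*(a-[0,400,400,400,0,250])])
s=least_squares(f,[0,400,400,400,0,250]); print(s.x.round(1)); print(f(s.x).round(1))
E
```

```text
const [ 0.    -0.     1.571]
const [-0.009  0.003  1.573]
const [0.004 0.004 1.582]
const [0.004 0.003 1.576]
[-57.3 380.6 603.8 541.4  98.2 369.5]
[ 11.   -4.6   0.8  -6.4 -10.5  -3.8   0.9  -8.1   4.3  -1.5  -7.8  -1.3
  -1.1  -0.4   4.1   2.8   2.    2.4]
```

```bash
cat >> kin.py <<'E'
def fk(q,a):
    r0,z0,L2,L3,lat,d=a
    v=R.from_euler("Y",q[1]).apply([0,0,L2])+R.from_euler("Y",q[1]+q[2]).apply([0,0,L3])+[r0,lat,z0]
    return R.from_euler("Z",q[0]).apply(v)+Rw(q).apply([0,0,d])
_f=lambda a:np.concatenate([fk(q,a)-p for q,p,w in D]+[.01*(a-[0,380,450,400,0,300])])
A=least_squares(_f,[0,380,450,400,0,300]).x
TOOL=R.from_rotvec([0,0,np.pi/2])
lo=np.array([-3,-.9,.09,-1.31,.11,-2.54]); hi=np.array([3,2.11,2.58,4.45,2.69,2.54])
def ik(p,Q,q0):
    g=lambda q:np.concatenate([(fk(q,A)-p)/100,(Q.inv()*Rw(q)*TOOL).as_rotvec()])
    s=least_squares(g,np.clip(q0,lo+.01,hi-.01),bounds=(lo,hi)); return s.x,abs(s.fun).max()
E
python3 - <<'E'
from kin import *
print(A.round(1),_f(A).round(1))
o,C=caseframe()
for nm,T in [("flip",C*TC*R.from_rotvec([0,0,np.pi])),("noflip",C*TC)]:
  for z in [10,60,100,160]:
    for q4 in ([3.1,0] if nm=="flip" else [0]):
      q,e=ik(o+C.apply([-5,14.5,z]),T,[0,.3,2.2,q4,.4,0]); print(nm,z,q.round(2),round(e,3))
E
```

```text
Traceback (most recent call last):
NameError: name '_f' is not defined
```

```bash
python3 - <<'E'
from kin import *
import kin
print(A.round(1),kin._f(A).round(1))
o,C=caseframe()
for nm,T in [("flip",C*TC*R.from_rotvec([0,0,np.pi])),("noflip",C*TC)]:
  for z in [10,60,100,160]:
    for q4 in ([3.1,0] if nm=="flip" else [0]):
      q,e=ik(o+C.apply([-5,14.5,z]),T,[0,.3,2.2,q4,.4,0]); print(nm,z,q.round(2),round(e,3))
E
```

```text
[ 35.  162.3 524.7 410.6  13.9 225.4] [-5.7 -8.9  2.4  7.  -2.   8.7 -3.6 -0.3 -5.7  6.6 -3.8 -5.4  0.3 -2.2
  0.7  0.1  0.1 -0.7]
flip 10 [0.   0.49 2.25 3.15 0.12 0.03] 0.0
flip 10 [ 0.05  0.49  2.19 -1.31  0.11 -1.75] 0.09
flip 60 [0.   0.37 2.31 3.16 0.11 0.02] 0.048
flip 60 [ 0.05  0.37  2.26 -1.31  0.11 -1.75] 0.085
flip 100 [ 0.05  0.27  2.32  4.45  0.11 -1.23] 0.077
flip 100 [ 0.03  0.27  2.28 -0.54  0.11 -2.54] 0.044
flip 160 [ 0.05  0.12  2.38  4.45  0.11 -1.24] 0.151
flip 160 [ 0.04  0.12  2.32 -0.53  0.17 -2.54] 0.059
noflip 10 [ 0.05  0.49  2.19 -1.31  0.11  1.39] 0.09
noflip 60 [ 0.01  0.37  2.23 -0.11  0.11  0.15] 0.088
noflip 100 [ 0.    0.27  2.28 -0.02  0.11  0.06] 0.035
noflip 160 [ 0.    0.12  2.3  -0.01  0.2   0.04] 0.0
```

```bash
python3 - <<'E'
from kin import *
o,C=caseframe(); pt=lambda x,y,z:o+C.apply([x,y,z])
print("clamp")
for er in [10,12,14]:
  for z in [14,40,90]:
    T=C*R.from_rotvec([0,np.radians(er),0])*TC
    q,e=ik(pt(-3,-14.5,z),T,[0,.3,2.2,0,.3,0]); print(er,z,(T.apply([0,0,1])).round(2),q.round(2),round(e,3))
print("lid, lean about tool y")
for fl in [0,np.pi]:
  for ln in [-20,-15,15,20]:
    for z in [46,80,130]:
      T=C*TC*R.from_euler("ZY",[fl,np.radians(ln)])
      q,e=min((ik(pt(0,0,z),T,[0,.3,2.2,q4,.3,q6]) for q4 in [0,1.5,3] for q6 in [-1.5,0,1.5]),key=lambda t:t[1])
      if e<.01: print(fl>0,ln,z,q.round(2))
print("lid pick")
for yaw in [90,-90]:
  for ln in [-20,-15,15,20]:
    T=Rdown(yaw)*R.from_euler("Y",np.radians(ln))
    q,e=ik([513,268,40],T,[.5,.5,1.7,0,.9,-1.1 if yaw>0 else 2]); print(yaw,ln,q.round(2),round(e,3))
E
```

```text
clamp
10 14 [ 0.34  0.01 -0.94] [-0.06  0.48  2.15  0.17  0.16 -0.19] 0.0
10 40 [ 0.34  0.01 -0.94] [-0.06  0.42  2.17  0.14  0.2  -0.16] 0.0
10 90 [ 0.34  0.01 -0.94] [-0.07  0.31  2.19  0.1   0.29 -0.12] 0.0
12 14 [ 0.31  0.01 -0.95] [-0.06  0.49  2.13  0.13  0.21 -0.15] 0.0
12 40 [ 0.31  0.01 -0.95] [-0.06  0.43  2.15  0.11  0.25 -0.13] 0.0
12 90 [ 0.31  0.01 -0.95] [-0.07  0.31  2.17  0.08  0.34 -0.11] 0.0
14 14 [ 0.28  0.01 -0.96] [-0.06  0.49  2.11  0.1   0.26 -0.12] 0.0
14 40 [ 0.28  0.01 -0.96] [-0.06  0.43  2.13  0.09  0.3  -0.11] 0.0
14 90 [ 0.28  0.01 -0.96] [-0.07  0.32  2.15  0.07  0.39 -0.09] 0.0
lid, lean about tool y
False -20 130 [ 0.16  0.24  2.27 -1.18  0.46  1.33]
False -15 130 [ 0.11  0.22  2.28 -1.11  0.35  1.22]
False 15 46 [-0.17  0.43  2.25  1.64  0.34 -1.76]
False 15 80 [-0.17  0.34  2.27  1.45  0.35 -1.57]
False 15 130 [-0.18  0.22  2.29  1.17  0.38 -1.27]
False 20 46 [-0.21  0.44  2.25  1.58  0.45 -1.75]
False 20 80 [-0.22  0.36  2.26  1.44  0.46 -1.6 ]
False 20 130 [-0.23  0.24  2.28  1.23  0.49 -1.37]
True -20 46 [-0.21  0.44  2.25  1.58  0.45  1.4 ]
True -20 80 [-0.22  0.36  2.26  1.44  0.46  1.54]
True -20 130 [-0.23  0.24  2.28  1.23  0.49  1.77]
True -15 46 [-0.17  0.43  2.25  1.64  0.34  1.38]
True -15 80 [-0.17  0.34  2.27  1.45  0.35  1.57]
True -15 130 [-0.18  0.22  2.29  1.17  0.38  1.87]
True 15 130 [ 0.11  0.22  2.28 -1.11  0.35 -1.92]
True 20 130 [ 0.16  0.24  2.27 -1.18  0.46 -1.81]
lid pick
90 -20 [ 0.52  0.55  2.08 -0.7   0.27 -0.39] 0.0
90 -15 [ 0.51  0.56  2.03 -0.38  0.34 -0.72] 0.0
90 15 [ 0.42  0.68  1.76  0.13  0.95 -1.24] 0.0
90 20 [ 0.4   0.71  1.71  0.16  1.05 -1.27] 0.0
-90 -20 [0.4  0.71 1.71 0.16 1.05 1.88] 0.0
-90 -15 [0.42 0.68 1.76 0.13 0.95 1.9 ] 0.0
-90 15 [ 0.51  0.56  2.03 -0.38  0.34  2.42] 0.0
-90 20 [ 0.51  0.55  2.06 -0.51  0.27  2.54] 0.036
```

Kinematics are settled. Release the clamp with the tool 12° off square, where it can settle flat. Later, grip the lid with a 15° lean along its handle.

```bash
python3 - <<'E'
from h import *
o,C=caseframe(); pt=lambda x,y,z:o+C.apply([x,y,z])
T=C*R.from_rotvec([0,np.radians(12),0])*TC
plan([(pt(-3,-14.5,85),T,1),(pt(-3,-14.5,30),T,1)])
E
```

```text
1 shift [6.9, -12.1, 7.7] turn [0.186, -0.013, 0.005]
1 shift [0.0, 11.4, 53.8] turn [-0.0, 0.0, -0.0]
```

>>> servo_tool([
  [[2,-3,2],[0.05,-0.003,0.001]],
  [[4,-6,4],[0.1,-0.007,0.003]],
  [[6,-10,6],[0.15,-0.01,0.004]],
  [[7,-12,8],[0.186,-0.013,0.005]],
  [[7,-12,8],[0.186,-0.013,0.005]],
])

```text
t: 7.42
ee_pos: [518.3, -13.7, 119.9]
orientation: [2.087, 2.022, 0.339]
ft_force: [0.4, -0.1, 0.3]
width: 28.4
grasp_force: 29.8
```

```bash
cat >> h.py <<'E'
def stat(T=None):
    ob=ctrl.get_obs(); o,C=caseframe(); print(ob["t"],ob["qpos"].round(2),"case xyz",C.inv().apply(ob["ee_pos"]-o).round(1),"F",ob["ft_force"].round(1),"w",round(ob["width"],1))
    if T is not None: print("rot err",(R.from_rotvec(ob["orientation"]).inv()*T).as_rotvec().round(3))
E
python3 - <<'E'
from h import *
o,C=caseframe(); pt=lambda x,y,z:o+C.apply([x,y,z])
T=C*R.from_rotvec([0,np.radians(12),0])*TC
stat(T)
plan([(pt(-3,-14.5,30),T,1),(pt(-3,-14.5,15),T,1)])
E
```

```text
7.4167 [-0.06  0.33  2.14  0.08  0.35 -0.1 ] case xyz [ -2.1 -14.1  87.8] F [ 0.4 -0.1  0.3] w 28.4
rot err [0.003 0.002 0.   ]
1 shift [-0.3, 11.0, 56.8] turn [0.003, 0.002, 0.0]
1 shift [0.0, 3.1, 14.7] turn [0.0, 0.0, 0.0]
```

>>> servo_tool([
  [[0,3,15],[0.003,0.002,0]],
  [[0,6,32],[0.003,0.002,0]],
  [[0,9,48],[0.003,0.002,0]],
  [[0,11,57],[0.003,0.002,0]],
  [[0,11,57],[0.003,0.002,0]],
])

```text
t: 7.83
ee_pos: [545.0, -13.5, 67.2]
orientation: [2.092, 2.025, 0.338]
ft_force: [0.9, 0.7, -0.4]
width: 28.9
grasp_force: 29.8
```

>>> servo_tool([
  [[0,1,4],[0,0,0]],
  [[0,2,8],[0,0,0]],
  [[0,3,12],[0,0,0]],
  [[0,3,15],[0,0,0]],
  [[0,3,15],[0,0,0]],
])

```text
t: 8.25
ee_pos: [553.2, -13.2, 54.9]
orientation: [2.091, 2.025, 0.34]
ft_force: [0.3, -0.9, -1.5]
width: 28.2
grasp_force: 29.8
```

```bash
python3 - <<'E'
from h import *
stat()
E
```

```text
8.25 [-0.06  0.51  2.09  0.12  0.23 -0.14] case xyz [ -4.4 -13.7  14.1] F [ 0.3 -0.9 -1.5] w 28.2
```

>>> servo_tool([
  [[0,0,1],[0,0,0]],
  [[0,0,2],[0,0,0]],
  [[0,0,2],[0,0,0]],
])

```text
t: 8.5
ee_pos: [553.8, -13.2, 53.2]
orientation: [2.091, 2.025, 0.34]
ft_force: [0.2, -0.0, -2.5]
width: 28.5
grasp_force: 29.8
```

>>> servo_tool([
  [[0,0,0],[0,0,0]],
  [[0,0,0],[0,0,0]],
  [[0,0,0],[0,0,0]],
  [[0,0,0],[0,0,0]],
  [[0,0,0],[0,0,0]],
], grip=0.05)

```text
t: 8.92
ee_pos: [554.0, -13.2, 53.4]
orientation: [2.09, 2.024, 0.341]
ft_force: [-0.0, 0.0, -0.2]
width: 42.0
grasp_force: 0.0
```

>>> servo_tool([
  [[0,-3,-10],[0,0,0]],
  [[0,-8,-35],[0,0,0]],
  [[0,-15,-70],[0,0,0]],
  [[0,-22,-105],[0,0,0]],
  [[0,-28,-135],[0,0,0]],
])

```text
t: 9.33
ee_pos: [483.8, -13.5, 174.5]
orientation: [2.091, 2.025, 0.34]
ft_force: [0.3, 0.4, -0.5]
width: 41.6
grasp_force: 0.0
```

```bash
python3 - <<'E'
from h import *
stat()
p=get_image("wrist"); s=rimview(p); np.savez("w4.npz",s=s,f=p["frame"],pose=p["pose"],K=p["K"])
cv2.imwrite("pics/w4.png",p["frame"])
for r in finder.silhouettes("ring_clamp",p)[:1]:
    print(r["score"],np.percentile(s[r["mask"]&(p["depth"]>0)],[1,50,99],0).round(1))
E
```

```text
9.3333 [-0.07  0.18  2.18  0.07  0.47 -0.1 ] case xyz [ -4.7 -13.9 152.4] F [ 0.3  0.4 -0.5] w 41.6
0.69 [[-19.2 -53.3  -8.1]
 [ -5.2  16.4  12.8]
 [  9.   66.9  16.1]]
```

View pics/w4.png

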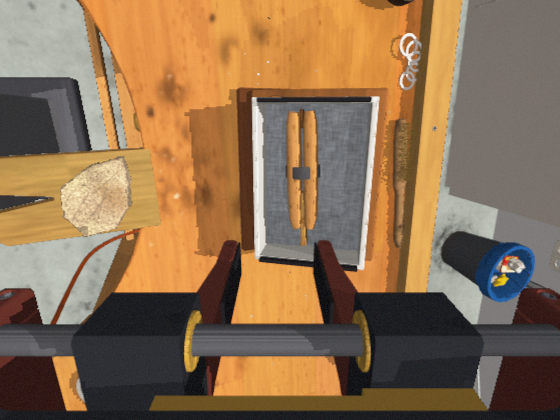

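The clamp lies inside the case at (301,175), with the rim and both seals in clear view. Refine the case frame from this picture and plan the trip to the lid.

```bash
python3 - <<'E'
from h import *
d=np.load("w4.npz"); s=d["s"]; f=d["f"].astype(int)
m=(abs(s[...,0])<75)&(abs(s[...,1])<95)
P=s[m&(abs(s[...,2]-25)<4)]
def line(out,sgn,bins,q,lim):
    a=[];b=[]
    for l in bins:
        k=P[(sgn*P[:,out]>lim)&(P[:,1-out]>=l)&(P[:,1-out]<l+8)]
        if len(k)>6: a.append(l+4); b.append(np.percentile(k[:,out],q))
    c=np.polyfit(a,b,1); return c.round(4)
yb=range(-60,60,8)
print("upper out/in",line(0,1,yb,97,40),line(0,1,yb,3,46))
print("lower out/in",line(0,-1,yb,3,40),line(0,-1,yb,97,43))
dark=m&(f.max(-1)<45)&(abs(s[...,2]-30)<5)
for n,k in [("L",dark&(s[...,1]>60)),("R",dark&(s[...,1]<-60))]:
    A=s[k]; print(n,len(A),np.percentile(A,[3,50,97],0).round(1),np.polyfit(A[:,0],A[:,1],1).round(4))
for n,k in [("up",P[P[:,0]>46]),("low",P[P[:,0]<-43])]: print(n,np.polyfit(k[:,1],k[:,2],1).round(3))
fl=s[m&(abs(s[...,0]-30)<10)&(abs(s[...,1])<50)]; print("floor",np.percentile(fl[:,2],[10,50,90]))
lid=Rdown(90)
plan([([470,140,200],Rdown(45,10),2),([513,262,200],lid,2)])
E
```

```text
upper out/in [3.56000e-02 5.59848e+01] [3.43000e-02 5.13231e+01]
lower out/in [ 3.17000e-02 -4.92167e+01] [ 3.18000e-02 -4.46914e+01]
L 425 [[-35.5  74.2  27.9]
 [ 10.7  76.5  29.2]
 [ 49.8  78.6  30.5]] [-3.43000e-02  7.68286e+01]
R 320 [[-42.2 -73.3  28.7]
 [-10.7 -70.2  31.7]
 [ 45.4 -68.3  33.1]] [-3.20000e-02 -7.06083e+01]
up [-1.6000e-02  2.4647e+01]
low [-1.7000e-02  2.4424e+01]
floor [ -7.23991345 221.7052139  244.48466132]
1 shift [76.7, -6.2, -12.6] turn [0.071, 0.023, -0.408]
2 shift [73.3, 24.0, -11.5] turn [0.071, 0.023, -0.408]
1 shift [28.2, 58.1, 3.7] turn [0.034, 0.083, -0.392]
2 shift [3.5, 64.5, 2.9] turn [0.034, 0.083, -0.392]
```

>>> servo_tool([
  [[15,-1,-3],[0.014,0.005,-0.082]],
  [[31,-2,-5],[0.028,0.009,-0.163]],
  [[46,-4,-8],[0.043,0.014,-0.245]],
  [[61,-5,-10],[0.057,0.018,-0.326]],
  [[77,-6,-13],[0.071,0.023,-0.408]],
])

```text
t: 9.85
ee_pos: [477.6, 64.1, 184.5]
orientation: [1.65, 2.441, 0.222]
ft_force: [-1.0, 0.1, 1.2]
width: 41.8
grasp_force: 0.0
```

>>> servo_tool([
  [[15,5,-2],[0.014,0.005,-0.082]],
  [[29,10,-5],[0.028,0.009,-0.163]],
  [[44,14,-7],[0.043,0.014,-0.245]],
  [[59,19,-9],[0.057,0.018,-0.326]],
  [[73,24,-12],[0.071,0.023,-0.408]],
])

```text
t: 10.27
ee_pos: [470.0, 140.7, 196.4]
orientation: [1.138, 2.76, 0.095]
ft_force: [-0.6, -1.1, -0.6]
width: 41.5
grasp_force: 0.0
```

>>> servo_tool([
  [[6,12,1],[0.007,0.017,-0.078]],
  [[11,23,1],[0.014,0.033,-0.157]],
  [[17,35,2],[0.02,0.05,-0.235]],
  [[22,46,3],[0.027,0.066,-0.314]],
  [[28,58,4],[0.034,0.083,-0.392]],
])

```text
t: 10.68
ee_pos: [492.0, 201.3, 195.9]
orientation: [0.592, 3.008, 0.05]
ft_force: [0.3, -0.3, 0.1]
width: 41.4
grasp_force: 0.0
```

>>> servo_tool([
  [[1,15,1],[0.008,0.02,-0.09]],
  [[2,30,2],[0.016,0.04,-0.18]],
  [[3,46,3],[0.024,0.06,-0.28]],
  [[4,65,3],[0.034,0.083,-0.392]],
  [[4,65,3],[0.034,0.083,-0.392]],
])

```text
t: 11.1
ee_pos: [515.1, 265.0, 196.0]
orientation: [0.009, -3.136, -0.002]
ft_force: [0.2, -0.3, -1.0]
width: 41.7
grasp_force: 0.0
```

```bash
sed -i 's/dx=3.25,dy=2.3,dz=24.7,yaw=-.034/dx=3.4,dy=3.1,dz=24.5,yaw=-.0335/' h.py
python3 - <<'E'
from h import *
plan([([513,266,145],Rdown(90),1)])
E
```

```text
1 shift [1.8, 0.9, 51.0] turn [0.002, -0.005, 0.006]
```

>>> servo_tool([
  [[1,1,15],[0.002,-0.005,0.006]],
  [[2,1,35],[0.002,-0.005,0.006]],
  [[2,1,51],[0.002,-0.005,0.006]],
  [[2,1,51],[0.002,-0.005,0.006]],
])

```text
t: 11.43
ee_pos: [508.5, 261.8, 142.0]
orientation: [-0.013, -3.135, 0.007]
ft_force: [-1.4, -0.6, -0.4]
width: 41.3
grasp_force: 0.0
```

```bash
python3 - <<'E'
from h import *
stat(Rdown(90))
p=get_image("wrist"); X=cloud(p); f=p["frame"].astype(int)
cv2.imwrite("pics/w5.png",p["frame"])
for r in finder.silhouettes("lid",p)[:1]:
    print(r["score"],np.round(np.array(r["rect"])*[560,420,560,420]))
m=(p["depth"]>0)&(abs(X[...,0]-513)<110)&(abs(X[...,1]-267)<90)
for n,zl,zh in [("plate",12,24),("handle",35,50)]:
    P=X[m&(X[...,2]>zl)&(X[...,2]<zh)&((f.min(-1)>110)|(zl>30))]; P=P[(P[:,1]>190)]
    if zl<30: P=P[(abs(P[:,0]-513)<100)]
    rc=cv2.minAreaRect(P[:,:2].astype(np.float32)); print(n,len(P),np.round(rc[0],1),np.round(rc[1],1),round(rc[2],2),np.percentile(P,[1,50,99],0).round(1),np.polyfit(P[:,0],P[:,2],1).round(3))
    if zl>30: print("axis",np.polyfit(P[:,0],P[:,1],1))
    else:
        a=[];b=[];c=[]
        for x in range(440,560,8):
            k=P[(P[:,0]>=x)&(P[:,0]<x+8)]
            if len(k)>10: a.append(x+4);b.append(np.percentile(k[:,1],98.5));c.append(np.percentile(k[:,1],1.5))
        print(np.polyfit(np.array(a)-513,b,1),np.polyfit(np.array(a)-513,c,1))
E
```

```text
11.4333 [ 0.46  0.45  1.8  -0.    0.89 -1.11] case xyz [ -9.  260.6 112.1] F [-1.4 -0.6 -0.4] w 41.3
rot err [-0.004 -0.006 -0.008]
0.89 [287. 196. 132. 166.]
plate 16801 [512.8 269.2] [115.9 163.5] 89.49 [[431.8 212.9  15.5]
 [494.  266.2  17.1]
 [591.3 325.7  18.7]] [-2.0000e-03  1.8197e+01]
[-7.90732754e-03  3.25164780e+02] [2.14994159e-02 2.14134788e+02]
handle 1568 [511.8 269.2] [15.7 81.4] 89.49 [[471.7 261.2  37.3]
 [508.6 269.3  40.9]
 [550.9 276.9  42.5]] [4.0000e-03 3.8643e+01]
axis [-9.42187294e-03  2.73746958e+02]
```

View pics/w5.png

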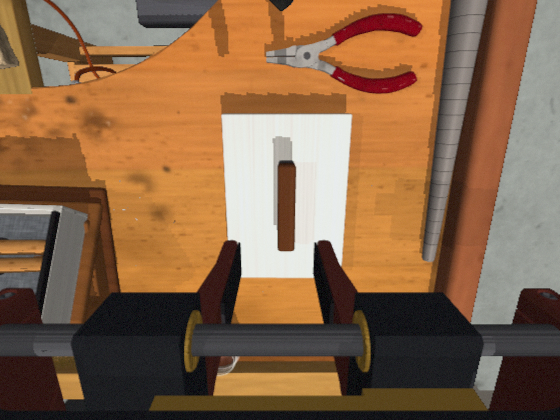

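Lid centre is (512.5, 269.2) with its long axis along x; in the picture the handle is at (287,205). The tilt measured earlier fits a case yaw of about -2.2° about world z, so I'll correct the frame.

```bash
cat >> h.py <<'E'
def caseframe(psi=-.038,ctr=(3.4,3.1,24.55)):
    N=R.from_matrix(np.stack([ex,ey,ez],1)); C=R.from_rotvec([0,0,psi])*N
    return np.array([555,-2,55.])+N.apply(ctr)-C.apply([0,0,38]),C
LEAN=R.from_rotvec([0,np.radians(15),0])
E
python3 - <<'E'
from h import *
for fn in ["scene","top"]:
    X=np.load(fn+".npz")["X"]; o,C=caseframe(); s=C.inv().apply((X-o).reshape(-1,3))
    P=s[(abs(s[:,2]-38)<3)&(abs(s[:,0])<60)&(abs(s[:,1])<82)]; print(fn,np.percentile(P,[2,98],0).round(1))
print(o)
T=Rdown(89.47)*LEAN
plan([([509,269.2,70],T,1),([509,269.2,24],T,1)])
E
```

```text
scene [[-50.6 -79.2  35.4]
 [ 54.7  71.9  40.7]]
top [[-52.3 -76.   35.4]
 [ 53.4  70.7  40.8]]
[5.64655771e+02 3.78173614e-01 4.50519594e+01]
1 shift [1.4, 6.5, 74.9] turn [-0.002, 0.26, 0.001]
1 shift [-11.9, -0.0, 44.4] turn [0.0, 0.0, -0.0]
```

>>> servo_tool([
  [[0,2,15],[0,0.065,0]],
  [[1,3,30],[-0.001,0.13,0]],
  [[1,5,50],[-0.001,0.195,0]],
  [[1,6,75],[-0.002,0.26,0.001]],
  [[1,6,75],[-0.002,0.26,0.001]],
])

```text
t: 11.95
ee_pos: [509.9, 268.3, 66.7]
orientation: [-0.014, -2.875, 0.0]
ft_force: [-0.8, -0.7, -0.6]
width: 41.5
grasp_force: 0.0
```

```bash
python3 - <<'E'
from h import *
T=Rdown(89.47)*LEAN
stat(T); plan([([509,269.2,30],T,1),([509,269.2,23],T,1)])
E
```

```text
11.95 [ 0.41  0.67  1.66  0.12  1.06 -1.23] case xyz [-45.4 265.7  51.2] F [-0.8 -0.7 -0.6] w 41.5
rot err [-0.001 -0.005 -0.   ]
1 shift [-8.8, 0.9, 35.7] turn [-0.001, -0.005, -0.0]
1 shift [-1.8, 0.0, 6.8] turn [0.0, -0.0, -0.0]
```

>>> servo_tool([
  [[-3,1,12],[0,0,0]],
  [[-6,1,24],[0,0,0]],
  [[-9,1,36],[-0.001,-0.005,0]],
  [[-11,1,42],[-0.001,-0.005,0]],
  [[-11,1,42],[-0.001,-0.005,0]],
])

```text
t: 12.37
ee_pos: [509.1, 270.3, 26.8]
orientation: [-0.01, -2.886, -0.003]
ft_force: [-0.2, -0.3, 1.4]
width: 41.5
grasp_force: 0.0
```

>>> servo_tool([
  [[0,0,0],[0,0,0]],
  [[0,0,0],[0,0,0]],
  [[0,0,0],[0,0,0]],
  [[0,0,0],[0,0,0]],
  [[0,0,0],[0,0,0]],
], grip=1)

```text
t: 12.78
ee_pos: [510.3, 270.5, 27.7]
orientation: [-0.011, -2.887, -0.004]
ft_force: [0.6, -0.8, 4.0]
width: 15.6
grasp_force: 30.0
```

>>> servo_tool([
  [[0,0,0],[0,0,0]],
  [[0,0,0],[0,0,0]],
  [[0,0,0],[0,0,0]],
])

```text
t: 13.03
ee_pos: [510.3, 270.5, 27.7]
orientation: [-0.011, -2.886, -0.004]
ft_force: [-0.3, -0.6, 5.8]
width: 15.8
grasp_force: 30.0
```

```bash
python3 - <<'E'
from h import *
T=Rdown(89.47)*LEAN
stat(T); o=ctrl.get_obs(); print(o["ee_pos"],o["orientation"],o["grasp_force"])
E
```

```text
13.0333 [ 0.41  0.72  1.67  0.13  0.99 -1.23] case xyz [-64.6 267.9  17.2] F [-0.3 -0.6  5.8] w 15.8
rot err [0.001 0.007 0.002]
[510.30425256 270.52158605  27.67441379] [-0.01077883 -2.88643284 -0.00406507] 30.001149773597717
```

```bash
cat >> h.py <<'E'
# lid in hand: tool pose in the lid frame
_Rt=R.from_rotvec([-0.01078,-2.88643,-0.00407])
_y=_Rt.apply([1,0,0]); _y[2]=0; _y/=np.linalg.norm(_y); _z=np.array([0,0,1.])
RL=R.from_matrix(np.stack([np.cross(_y,_z),_y,_z],1)); LT=RL.inv()*_Rt
LP=RL.inv().apply(np.array([510.3,270.5,27.7])-[512.5,270.5,0])
def place(x,y,z,dpsi=0):
    o,C=caseframe(); C2=C*R.from_rotvec([0,0,dpsi]); return o+C.apply([x,y,z])+C2.apply(LP),C2*LT
E
python3 - <<'E'
from h import *
from h import LT,LP,RL
print(LP.round(1),LT.as_rotvec().round(3),RL.as_rotvec().round(3))
o=ctrl.get_obs(); r=R.from_rotvec(o["orientation"]); up=o["ee_pos"]+[0,0,170]
a=place(0,0,115); M=R.from_rotvec((a[1]*r.inv()).as_rotvec()*.5)*r
print(a[0])
plan([(up,r,1),((up*.5+a[0]*.5)+[-10,0,10],M,2),(a[0],a[1],2)])
import kin
print(kin.ik(a[0],a[1],[-.15,.2,2.28,1.2,.4,-1.3]),kin.ik((up*.5+a[0]*.5)+[-10,0,10],M,[.2,.3,2,.5,.7,-1.2]))
E
```

```text
[-0.   2.2 27.7] [-2.087 -2.086 -0.27 ] [0.    0.    1.564]
[493.42708554   5.28769911 168.62582761]
1 shift [42.9, 0.3, -164.5] turn [0.0, 0.0, 0.0]
1 shift [7.9, -66.4, 4.3] turn [-0.197, -0.105, 0.352]
2 shift [-15.7, -64.6, -8.4] turn [-0.197, -0.105, 0.352]
1 shift [-46.6, -48.2, -6.8] turn [-0.197, -0.105, 0.352]
2 shift [-61.0, -27.5, -8.6] turn [-0.197, -0.105, 0.352]
(array([-0.1596393 ,  0.18008279,  2.28937002,  1.07313751,  0.35985867,
       -1.1549919 ]), np.float64(8.789358153817595e-10)) (array([ 0.12731641,  0.24741829,  2.01654493,  0.38489148,  0.79516512,
       -0.94334463]), np.float64(2.3833498149309564e-11))
```

>>> servo_tool([
  [[4,0,-15],[0,0,0]],
  [[13,0,-50],[0,0,0]],
  [[23,0,-88],[0,0,0]],
  [[33,0,-127],[0,0,0]],
  [[43,0,-164],[0,0,0]],
])

```text
t: 13.45
ee_pos: [509.4, 269.9, 199.0]
orientation: [-0.011, -2.886, -0.003]
ft_force: [1.7, -0.1, -2.2]
width: 15.9
grasp_force: 30.0
```

>>> servo_tool([
  [[2,-13,1],[-0.039,-0.021,0.07]],
  [[3,-27,2],[-0.079,-0.042,0.141]],
  [[5,-40,3],[-0.118,-0.063,0.211]],
  [[6,-53,3],[-0.158,-0.084,0.282]],
  [[8,-66,4],[-0.197,-0.105,0.352]],
])

```text
t: 13.87
ee_pos: [500.4, 203.5, 195.5]
orientation: [-0.575, -2.933, -0.23]
ft_force: [1.3, 0.5, -2.1]
width: 15.8
grasp_force: 30.0
```

>>> servo_tool([
  [[-3,-13,-2],[-0.039,-0.021,0.07]],
  [[-6,-26,-3],[-0.079,-0.042,0.141]],
  [[-9,-39,-5],[-0.118,-0.063,0.211]],
  [[-13,-52,-7],[-0.158,-0.084,0.282]],
  [[-16,-65,-8],[-0.197,-0.105,0.352]],
])

```text
t: 14.28
ee_pos: [491.1, 136.7, 192.6]
orientation: [-1.148, -2.857, -0.46]
ft_force: [0.1, 0.5, -1.9]
width: 15.8
grasp_force: 30.0
```

>>> servo_tool([
  [[-9,-10,-1],[-0.039,-0.021,0.07]],
  [[-19,-19,-3],[-0.079,-0.042,0.141]],
  [[-28,-29,-4],[-0.118,-0.063,0.211]],
  [[-37,-39,-5],[-0.158,-0.084,0.282]],
  [[-47,-48,-7],[-0.197,-0.105,0.352]],
])

```text
t: 14.7
ee_pos: [491.8, 70.5, 180.1]
orientation: [1.621, 2.506, 0.649]
ft_force: [0.9, 0.1, -2.2]
width: 15.8
grasp_force: 30.0
```

>>> servo_tool([
  [[-14,-6,-2],[-0.045,-0.024,0.08]],
  [[-28,-12,-4],[-0.09,-0.048,0.16]],
  [[-44,-20,-6],[-0.14,-0.075,0.25]],
  [[-61,-27,-9],[-0.197,-0.105,0.352]],
  [[-61,-27,-9],[-0.197,-0.105,0.352]],
])

```text
t: 15.12
ee_pos: [491.7, 3.6, 167.3]
orientation: [1.983, 2.024, 0.792]
ft_force: [-0.9, 0.6, -2.2]
width: 16.1
grasp_force: 30.0
```

```bash
cat >> h.py <<'E'
def lidnow(psi=0):
    o,C=caseframe(); ob=ctrl.get_obs(); Rl=R.from_rotvec(ob["orientation"])*LT.inv()
    print(round(ob["t"],2),"lid in case",C.inv().apply(ob["ee_pos"]-Rl.apply(LP)-o).round(1),"rot",(C.inv()*Rl).as_rotvec().round(3),"F case",C.inv().apply(ob["ft_force"]).round(1),"w",ob["width"].round(1),ob["qpos"].round(2))
E
python3 - <<'E'
from h import *
lidnow()
p=get_image("wrist"); X=cloud(p); ob=ctrl.get_obs()
cv2.imwrite("pics/w6.png",p["frame"])
from h import LT,LP
Rl=R.from_rotvec(ob["orientation"])*LT.inv(); L=Rl.inv().apply((X-(ob["ee_pos"]-Rl.apply(LP))).reshape(-1,3)).reshape(X.shape)
f=p["frame"].astype(int)
P=L[(abs(L[...,2]-18)<4)&(abs(L[...,0])<75)&(abs(L[...,1])<95)&(f.min(-1)>90)]
print(len(P),np.percentile(P,[.5,2,50,98,99.5],0).round(1),np.polyfit(P[:,1],P[:,2],1).round(3),np.polyfit(P[:,0],P[:,2],1).round(3))
P=P[P[:,1]>-60]; rc=cv2.minAreaRect(P[:,:2].astype(np.float32)); print(rc)
o=place(0,0,45); plan([(*o,1)])
E
```

```text
Traceback (most recent call last):
  File "h.py", line 48, in lidnow
    print(round(ob["t"],2),"lid in case",C.inv().apply(ob["ee_pos"]-Rl.apply(LP)-o).round(1),"rot",(C.inv()*Rl).as_rotvec().round(3),"F case",C.inv().apply(ob["ft_force"]).round(1),"w",ob["width"].round(1),ob["qpos"].round(2))
                                                                                                                                                                                         ^^^^^^^^^^^^^^^^^
AttributeError: 'float' object has no attribute 'round'
```

```bash
sed -i 's/ob\["width"\].round(1),ob/round(ob["width"],1),ob/' h.py
python3 - <<'E'
from h import *
lidnow()
p=get_image("wrist"); X=cloud(p); ob=ctrl.get_obs()
cv2.imwrite("pics/w6.png",p["frame"])
from h import LT,LP
Rl=R.from_rotvec(ob["orientation"])*LT.inv(); L=Rl.inv().apply((X-(ob["ee_pos"]-Rl.apply(LP))).reshape(-1,3)).reshape(X.shape)
f=p["frame"].astype(int)
P=L[(abs(L[...,2]-18)<4)&(abs(L[...,0])<75)&(abs(L[...,1])<95)&(f.min(-1)>90)]
print(len(P),np.percentile(P,[.5,2,50,98,99.5],0).round(1),np.polyfit(P[:,1],P[:,2],1).round(3),np.polyfit(P[:,0],P[:,2],1).round(3))
P=P[P[:,1]>-60]; rc=cv2.minAreaRect(P[:,:2].astype(np.float32)); print(rc)
o=place(0,0,45); plan([(*o,1)])
E
```

```text
15.12 lid in case [ -2.1  -1.8 114.7] rot [-0.001  0.002 -0.01 ] F case [-1.9  0.5 -1.4] w 16.1 [-0.23  0.21  2.29  1.15  0.38 -1.29]
28664 [[-58.1 -80.7  15.6]
 [-56.5 -75.4  16. ]
 [ -1.2  35.8  17.3]
 [ 54.3  79.   18.6]
 [ 56.   80.4  18.9]] [-1.0000e-03  1.7306e+01] [1.0000e-03 1.7286e+01]
((-1.0663795471191406, 19.54973602294922), (122.58003997802734, 116.2369613647461), 89.57952117919922)
1 shift [-16.9, 1.5, 67.7] turn [-0.002, -0.001, -0.003]
```

View pics/w6.png

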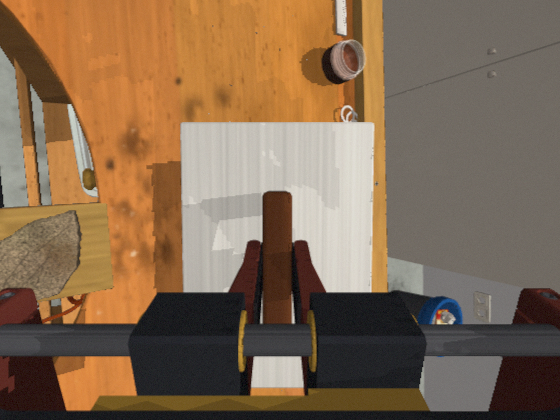

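The lid is square in the hand, handle at (278,240), and seen about 1 mm low in x. I'll take that as camera bias and aim +1 in x.

```bash
python3 - <<'E'
from h import *
plan([(*place(1,0,50),1),(*place(1,0,38),1),(*place(1,0,28),1)])
E
```

```text
1 shift [-15.7, 2.5, 62.9] turn [-0.002, -0.001, -0.003]
1 shift [-3.0, -0.0, 11.6] turn [-0.0, -0.0, 0.0]
1 shift [-2.5, -0.0, 9.7] turn [0.0, 0.0, -0.0]
```

>>> servo_tool([
  [[-4,1,16],[-0.001,0,-0.001]],
  [[-8,2,33],[-0.002,-0.001,-0.003]],
  [[-12,2,48],[-0.002,-0.001,-0.003]],
  [[-16,2.5,63],[-0.002,-0.001,-0.003]],
  [[-16,2.5,63],[-0.002,-0.001,-0.003]],
])

```text
t: 15.58
ee_pos: [529.7, 4.9, 112.1]
orientation: [1.965, 2.039, 0.791]
ft_force: [0.4, -0.1, -2.1]
width: 15.8
grasp_force: 30.0
```

```bash
python3 - <<'E'
from h import *
lidnow(); plan([(*place(1,0,42),1)])
E
```

```text
15.58 lid in case [ 3.2  1.1 47.9] rot [ 0.002 -0.002  0.006] F case [-0.7 -0.1 -2.1] w 15.8 [-0.21  0.39  2.24  1.5   0.34 -1.65]
1 shift [-2.5, -2.2, 5.4] turn [0.0, -0.002, 0.006]
```

>>> servo_tool([
  [[0,0,0],[0,0,0]],
  [[0,0,0],[0,0,0]],
])

```text
t: 15.75
ee_pos: [528.4, 4.6, 113.7]
orientation: [1.966, 2.036, 0.792]
ft_force: [0.2, -0.1, -2.6]
width: 15.7
grasp_force: 30.0
```

```bash
python3 - <<'E'
from h import *
lidnow(); plan([(*place(1,0,42),1)])
E
```

```text
15.75 lid in case [ 3.   0.7 49.9] rot [ 0.001 -0.003  0.004] F case [-1.1 -0.1 -2.3] w 15.7 [-0.21  0.39  2.25  1.49  0.34 -1.65]
1 shift [-2.7, -1.9, 7.5] turn [0.002, -0.001, 0.004]
```

>>> servo_tool([
  [[-1,-2,3],[0.002,-0.001,0.004]],
  [[-2,-2,6],[0.002,-0.001,0.004]],
  [[-3,-2,8],[0.002,-0.001,0.004]],
  [[-3,-2,8],[0.002,-0.001,0.004]],
  [[-3,-2,8],[0.002,-0.001,0.004]],
])

```text
t: 16.17
ee_pos: [530.9, 2.9, 104.7]
orientation: [1.975, 2.031, 0.789]
ft_force: [-0.1, 0.5, -1.7]
width: 15.6
grasp_force: 30.0
```

```bash
python3 - <<'E'
from h import *
lidnow(); plan([(*place(1,0,36),1)])
E
```

```text
16.17 lid in case [ 0.5 -1.  40.9] rot [-0.001  0.001 -0.002] F case [-0.9  0.5 -1.5] w 15.6 [-0.21  0.41  2.24  1.54  0.34 -1.7 ]
1 shift [-0.3, 0.5, 5.0] turn [-0.0, 0.001, -0.002]
```

>>> servo_tool([
  [[0,0.5,1.5],[0,0.001,-0.002]],
  [[0,0.5,3],[0,0.001,-0.002]],
  [[0,0.5,5],[0,0.001,-0.002]],
  [[0,0.5,5],[0,0.001,-0.002]],
])

```text
t: 16.5
ee_pos: [533.9, 4.2, 100.5]
orientation: [1.972, 2.034, 0.789]
ft_force: [-0.5, 0.1, -1.2]
width: 15.9
grasp_force: 30.0
```

```bash
python3 - <<'E'
from h import *
lidnow(); plan([(*place(1,0,31),1)])
E
```

```text
16.5 lid in case [ 0.9  0.5 35.7] rot [0.    0.001 0.   ] F case [-1.   0.1 -0.7] w 15.9 [-0.21  0.42  2.24  1.57  0.34 -1.73]
1 shift [-1.6, 0.0, 4.5] turn [-0.001, -0.0, 0.0]
```

>>> servo_tool([
  [[0,0,1.5],[0,0,0]],
  [[-1,0,3],[0,0,0]],
  [[-1,0,4.5],[0,0,0]],
  [[-1,0,4.5],[0,0,0]],
])

```text
t: 16.83
ee_pos: [536.2, 4.2, 96.5]
orientation: [1.972, 2.034, 0.789]
ft_force: [-0.6, -0.4, -2.2]
width: 15.6
grasp_force: 30.0
```

```bash
python3 - <<'E'
from h import *
lidnow(); plan([(*place(1,0,27),1)])
E
```

```text
16.83 lid in case [ 0.9  0.5 31.1] rot [-0.     0.001  0.   ] F case [-1.6 -0.5 -1.6] w 15.6 [-0.21  0.44  2.23  1.59  0.34 -1.75]
1 shift [-1.6, 0.0, 3.9] turn [-0.001, 0.0, -0.0]
```

>>> servo_tool([
  [[-0.5,0,1.5],[0,0,0]],
  [[-1,0,3],[0,0,0]],
  [[-1.3,0,4.5],[0,0,0]],
  [[-1.3,0,4.5],[0,0,0]],
])

```text
t: 17.17
ee_pos: [538.2, 4.1, 93.0]
orientation: [1.972, 2.033, 0.79]
ft_force: [-2.6, -0.4, 4.1]
width: 15.9
grasp_force: 30.0
```

```bash
python3 - <<'E'
from h import *
lidnow(); plan([(*place(1,0,23),1)])
E
```

```text
17.17 lid in case [ 1.   0.5 27.1] rot [ 0. -0.  0.] F case [-0.2 -0.5  4.8] w 15.9 [-0.21  0.45  2.23  1.62  0.34 -1.77]
1 shift [-1.5, 0.0, 3.8] turn [0.0, -0.0, 0.0]
```

>>> servo_tool([
  [[-0.5,0,1],[0,0,0]],
  [[-0.7,0,2],[0,0,0]],
  [[-1,0,3],[0,0,0]],
  [[-1,0,3],[0,0,0]],
])

```text
t: 17.5
ee_pos: [539.4, 4.1, 90.8]
orientation: [1.971, 2.033, 0.792]
ft_force: [-11.1, -1.6, 16.1]
width: 15.8
grasp_force: 30.0
```

>>> servo_tool([
  [[-0.3,0,1],[0,0,0]],
  [[-0.5,0,2],[0,0,0]],
  [[-0.8,0,3],[0,0,0]],
  [[-0.8,0,3],[0,0,0]],
])

```text
t: 17.83
ee_pos: [540.6, 3.8, 88.9]
orientation: [1.971, 2.033, 0.792]
ft_force: [-20.6, -4.9, 30.5]
width: 15.6
grasp_force: 30.0
```

```bash
python3 - <<'E'
from h import *
lidnow()
E
```

```text
17.83 lid in case [ 1.   0.4 22.4] rot [ 0.001 -0.002 -0.   ] F case [-2.4 -5.6 36.6] w 15.6 [-0.21  0.46  2.23  1.65  0.34 -1.8 ]
```

>>> servo_tool([
  [[0.5,0,-2],[0,0,0]],
  [[1,0,-3],[0,0,0]],
  [[1,0,-3],[0,0,0]],
])

```text
t: 18.08
ee_pos: [540.1, 3.8, 90.2]
orientation: [1.972, 2.033, 0.789]
ft_force: [0.4, -0.6, -2.5]
width: 15.7
grasp_force: 30.0
```

>>> servo_tool([
  [[0,0,0],[0,0,0]],
  [[0,0,0],[0,0,0]],
  [[0,0,0],[0,0,0]],
  [[0,0,0],[0,0,0]],
], grip=0.2)

```text
t: 18.42
ee_pos: [540.2, 4.0, 89.9]
orientation: [1.972, 2.034, 0.79]
ft_force: [0.2, 0.8, -0.6]
width: 34.6
grasp_force: 0.0
```

>>> servo_tool([
  [[8,0,-25],[0,0,0]],
  [[18,0,-60],[0,0,0]],
  [[28,0,-95],[0,0,0]],
  [[36,0,-130],[0,0,0]],
  [[36,0,-130],[0,0,0]],
])

```text
t: 18.83
ee_pos: [471.5, 8.4, 209.7]
orientation: [1.969, 2.032, 0.79]
ft_force: [0.5, -0.8, 0.3]
width: 35.4
grasp_force: 0.0
```

```bash
python3 - <<'E'
from h import *
lidnow(); o,C=caseframe()
for n in ["wrist","scene","top"]:
    p=get_image(n); X=cloud(p); s=C.inv().apply((X-o).reshape(-1,3)).reshape(X.shape); f=p["frame"].astype(int)
    P=s[(p["depth"]>0)&(abs(s[...,2]-44)<9)&(abs(s[...,0])<54)&(abs(s[...,1])<78)&(f.min(-1)>90)]
    if len(P)<50: print(n,len(P)); continue
    A=np.c_[P[:,:2],np.ones(len(P))]; k=np.linalg.lstsq(A,P[:,2],rcond=None)[0]
    print(n,len(P),"plate top z",round(k[2],2),"slopes",k[:2].round(4),"ends",(k[2]+k[1]*74.5).round(1),(k[2]-k[1]*74.5).round(1))
    if n!="top": cv2.imwrite(f"pics/{n}7.png",cv2.resize(p["frame"][150:300,200:380],None,fx=4,fy=4) if n=="scene" else p["frame"])
E
```

```text
18.83 lid in case [  1.5   2.2 161.6] rot [-0.001 -0.002  0.001] F case [ 0.6 -0.7  0. ] w 35.4 [-0.23  0.08  2.3   0.91  0.45 -1.04]
wrist 11486 plate top z 42.16 slopes [-0.0001 -0.001 ] ends 42.1 42.2
scene 2895 plate top z 42.09 slopes [ 0.0009 -0.002 ] ends 41.9 42.2
top 2246 plate top z 42.41 slopes [-0.0005  0.0006] ends 42.5 42.4
```

View pics/scene7.png

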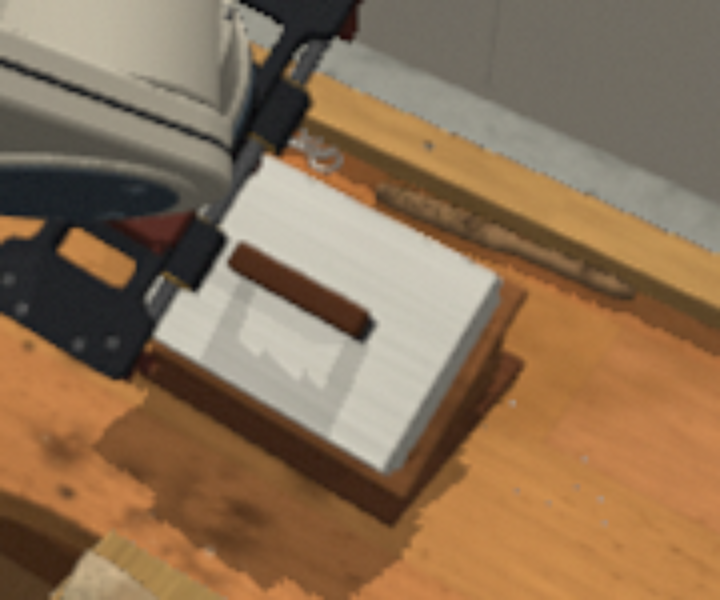

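All three cameras put the plate top at case z ≈ 42 mm at both ends, where 42 is home and 48 is proud. The lid sits level on the case and the brush behind it, at about (510,235) in the crop, is untouched.

```bash
python3 -c "
from h import *
print(close_job())"
```

```text
the job is handed in; nothing more can be done
None
```

The job is handed in at about 19 s: the clamp was seen lying in the case before the lid went on, the lid is pressed home at both ends (plate top measured 42 mm, home is 42), and the brush was not moved.

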